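# Hold a specimen plate flush on the tilted light stage

## Task

Draw the tall specimen plate with the thick grip bar straight up out of the slotted rack, tilt it to match the sloped face of the light stage, and press it gently and flush against that face, upright on the slope, with its specimen centred over the round light window. Finish still gripping the plate and holding it flush there with a light steady push; do not let go. Leave the stage at the tilt it is set to, and leave the two small plates, the bottle and the eyepiece where they are.

Things in the scene. Friction and masses are not known exactly. Their poses are not given: they have to be found in the camera images.
- plate: Tall glass specimen plate, loose, about 110 g: glass 5 thick (its x) by 70 wide (its y), 130 high over all (its z); the top 18 mm is a black plastic grip bar, 10 thick, 70 wide, centred on the glass. Both faces are alike. Origin: centre of the lower edge. It starts upright in one of the three rack slots, any of them.
- plate_bar (a point): Centre of the plate's grip bar, 121 mm above the plate's origin: the place to pinch, fingers closing along the plate's x.
- plate_specimen (a point): Centre of the round brown specimen (24 mm across) set in the plate, at mid thickness, 45 mm above the plate's origin and 76 mm below the bar's centre.
- rack: Grey rack fixed to the table, 190 (x) by 96 (y), with three slots 60 mm apart along its x (at x = -60, 0, 60 mm). Each slot is 7 mm wide in x and 74 long in y; slot floor 10 mm and slot top 52 mm above the table. Origin: centre of its underside.
- small_plate_a: Small plain glass plate standing in a rack slot, 5 x 54 x 78 mm, no grip bar; to be left in place. Origin: centre of its lower edge.
- small_plate_b: A second such small plain plate, 5 x 54 x 78 mm, in another slot; to be left in place.
- stand: White foot of the light stage, fixed, 120 (x) by 140 (y) by 14 high, with two dark cheeks (8 thick, 16 wide in x, 143 high, inner faces 49 mm either side of the middle; a 12 mm knob outside each) carrying the tilting black panel. Origin: on the table below the pivot; pivot axis along its y, 135 mm up. The working face looks to its +x (away from the robot) and upward.
- stage (a joint): Tilt of the stage panel from upright in rad: 0 is upright, growing as its top leans back towards the stand's -x, so the face looks more upward. Set between 0.2 and 0.6; it is stiff (about 2.5 N m) and must not be changed.
- stage_window (a point): Centre of the round white light window (40 mm across) on the working face of the black stage panel (94 wide, 70 along the slope, 12 thick, window in the middle). Axes tilt with the panel: x out of the face, y level along it, z up the slope. It lies 6 mm out from the pivot axis.
- stage_top (a point): Middle of the upper edge of the panel's working face, 35 mm up the slope from the window centre.
- bottle: Small amber bottle, 36 across, 85 high, standing on the table; to be left in place. Origin: centre of its underside.
- eyepiece: Black microscope eyepiece, 34 across, 50 high, standing on the table; to be left in place. Origin: centre of its underside.

How it is judged:
By the outcome, as a careful person would: the job done as asked, in the order asked, and still so for the second after the job is handed in, while the arm keeps its last pose, push and grip.
It also fails if it takes over 58 s, if anything falls off the work surface, if the arm or the gripper's body presses on something with over 40 N, if the wrist force passes 120 N, or if a joint passes its speed limit or range.

## Robot

A 6-joint arm with a two-finger parallel gripper is mounted at the origin on the work surface. World frame = base frame: x ahead of the robot, y to its left, z up, the work surface at z = 0. Lengths are in m, angles in rad, forces in N, time in s.
With the tool pointing down it reaches from about 0.325 to 0.775 m from the base axis. Payload 9.3 kg.
Tool frame: the origin (TCP) lies between the finger pads; the fingertips stand 8 mm ahead of it and the grasp point (between the pads) lies 11 mm behind it (robot.tips_ahead is the distance from the TCP to the fingertips, in m); z points along the fingers, y is the line along which they close (so a half turn about z gives the same grasp; the last joint's range is limited). The gripper opens to 85 mm and grips with 20 to 120 N. Pads are 22 mm wide; open, the fingers measure 114 mm over their backs; the gripper's body (76 mm by 85 mm) begins 54 mm behind the grasp point. The pads swing forward as they close: fully open they stand 13 mm farther back than shut.
Start: joints at [1.113, 0.259, 0.021, 1.334, 0, 1.418], TCP at [0.165, 0.525, 0.239] pointing down, gripper open.
Joint ranges: [-3.04, 3.04], [-0.91, 1.82], [-1.04, 1.36], [-1.92, 1.95], [-1.52, 1.45], [-3.14, 3.14]. Speed limits (rad/s): [2.22, 2.22, 2.79, 3.14, 3.14, 3.14].

## Interface

Orientations are given as a unit quaternion [x, y, z, w].
In Python, from cell import robot gives the robot as it stands.
- The arm moves only by the shell command python3 nudge.py 'ROWS'. ROWS is one flat JSON list of numbers that holds 1 to 8 rows one after another, with no inner brackets; each row has 7 numbers: a rotation vector rx, ry, rz in rad, then dx, dy, dz in m, then the finger opening in m; each row is the pose to reach, as a shift and turn from the pose commanded when the command began, along the tool's axes at that moment; what a row does not reach only later rows make up. A row lasts 1/8 s, in which the tool goes at most 0.0625 m and 0.188 rad, less where a joint would pass 70% of its speed; a pose out of reach is approached as far as the arm can. The fingers move at their own pace and stop on an object; the grip force is fixed at half the most. Time passes only in rows, so rows that do not move let the fingers close. It prints the time, the measured TCP pose, the force, the opening and the grip force at its end. Input that does not fit is refused with a message, and nothing moves.
- robot.read_state(): the state, without advancing time (a new reading comes with each control period).
- robot.snapshot(name): name is "side" or "top"; returns the picture (384x512x3 uint8, blue, green, red); there is no depth.
- robot.camera_params(name): a dict with "fx", "fy", "cx", "cy" (pixels), "extrinsics" (4x4, takes a point from camera to world coordinates). Camera axes: x right, y up, looking along -z (the intrinsics and any distortion apply to the point x, -y, -z); pixel columns grow to the right and rows downward; lengths in m; the calibration is good to about 2 mm. A picture is of the moment at which its call begins. camera_params takes no time and is no camera call.
- robot.finish_job(): hands the job in; it is judged then, once.
The state is a dict: "t": time; "joint_positions": joint angles; "joint_vel": joint speeds; "tau": joint torques, N m; "tcp_pos": TCP position; "eef_rot": TCP orientation; "wrist_force": force on the tool from outside, world axes, zero at the start; "torque": the same for the moment, N m; "width": finger opening in m; "gripper_force": force on a finger pad.
Only numpy, scipy, OpenCV 4.12 (cv2) and the standard library are available. Lean on these libraries where they do the work, as an engineer would, in place of code of your own. Each camera call takes 0.05 s, during which the arm holds its last target. There are 200 camera calls.

## Working session

There is one attempt and no reset: what is moved stays moved. The work goes in short steps, Python scripts to look and compute and a shell command to move; the robot and the scene stay as the last step left them, time stands still between calls to the robot, and variables do not carry over. Pictures are saved under pics/ and viewed, at most 11 in all, crops included, and the job is handed in when it is done.

```bash
ls; mkdir -p pics
python3 - <<'E'
from cell import robot
import cv2,numpy as np
for n in("side","top"):
    cv2.imwrite(f"pics/{n}0.png",robot.snapshot(n)); p=robot.camera_params(n); print(n,p["fx"],p["fy"],p["cx"],p["cy"],{k:v for k,v in p.items() if k not in("fx","fy","cx","cy","extrinsics")}); print(np.round(p["extrinsics"],4))
s=robot.read_state(); print(s)
E
```

```text
cell.py
nudge.py
pics
side 404.50614553073103 404.50614553073103 254.36227002067685 190.3190405116609 {}
[[ 0.9005  0.3383 -0.2731  0.3577]
 [-0.4345  0.676  -0.5952 -0.4561]
 [-0.0168  0.6547  0.7557  0.6973]
 [ 0.      0.      0.      1.    ]]
top 495.9252112852325 495.9252112852325 257.80661974919167 188.84008004539817 {}
[[ 1.1800e-02  9.8590e-01 -1.6670e-01  4.0480e-01]
 [-9.9990e-01  1.1700e-02 -1.2000e-03 -2.1000e-03]
 [ 8.0000e-04  1.6670e-01  9.8600e-01  1.2203e+00]
 [ 0.0000e+00  0.0000e+00  0.0000e+00  1.0000e+00]]
{'t': 0.1, 'joint_positions': array([1.11339564e+00, 2.59136598e-01, 2.08144536e-02, 1.33369511e+00,
       1.87042706e-06, 1.41819047e+00]), 'joint_vel': array([ 1.28287217e-03, -2.06731577e-04,  1.78751791e-03, -2.20070681e-04,
       -2.16920331e-03, -5.52247646e-05]), 'tau': array([ 6.96984062e-03, -5.56693482e+01,  3.45069766e+01,  1.16405435e-02,
       -8.68111078e-05,  2.90918001e-05]), 'tcp_pos': array([0.16494883, 0.52442032, 0.2387171 ]), 'eef_rot': array([ 1.51808169e-01,  9.88409787e-01, -5.82006124e-04, -1.84211607e-04]), 'wrist_force': array([-0.37142673,  0.39234696, -0.66678755]), 'torque': array([ 0.00822965, -0.01536891,  0.02270144]), 'gripper_force': 0.0, 'width': 0.08535737553293787}
```

View pics/side0.png

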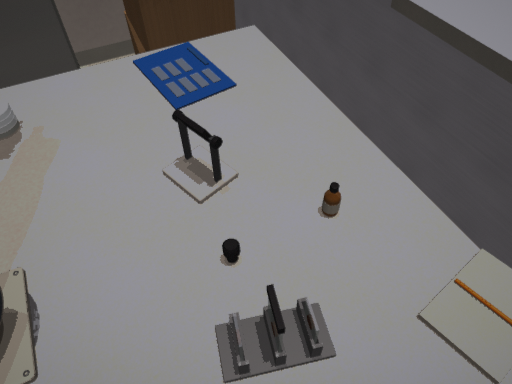

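View pics/top0.png

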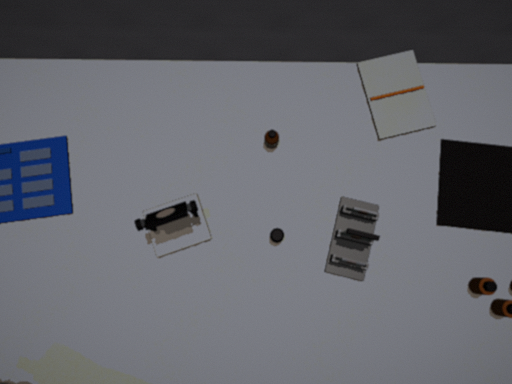

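The side view shows the rack at the bottom (240–330, 310–370) with the tall plate's black bar at about (275,308), and the stage at about (200,150). In the top view the rack is at about (352,238), the bar at about (360,236) and the stage at about (170,217) with its window visible. I'll enlarge these areas.

Run:
```python
import cv2,numpy as np
s=cv2.imread("pics/side0.png");t=cv2.imread("pics/top0.png")
def c(im,x,y,w,h,W,H):
    return cv2.convertScaleAbs(cv2.resize(im[y:y+h,x:x+w],(W,H),interpolation=cv2.INTER_CUBIC),alpha=1.5)
m=np.vstack([np.hstack([c(s,160,100,80,60*5//3,400,500)[:300]*0+c(s,160,100,100,75,400,300),c(s,210,280,130,98,400,300)]),
 np.hstack([c(t,130,185,90,68,400,300),c(t,315,190,80*4//3,80,400,300)])])
cv2.imwrite("pics/m1.png",m)
```

```text
(no output)
```

View pics/m1.png

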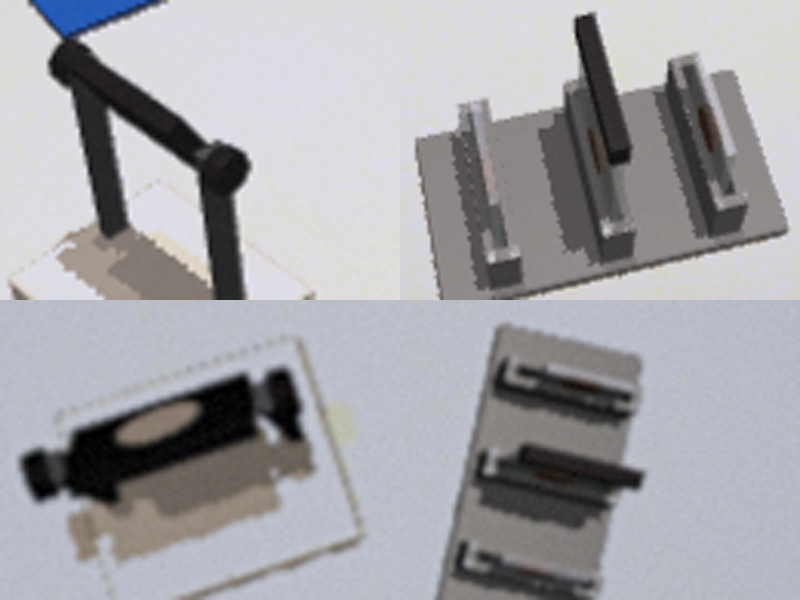

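The crops show the tall plate in the middle slot. Its bar runs from about (268,285) to (283,331) in the side view and from about (346,231) to (379,238) in the top view. The window ellipse is visible in the top view at about (165,212), with black knobs at either end of the panel. Next I'll measure these.

```bash
cat > h.py <<'E'
import cv2,numpy as np
from cell import robot
P={n:robot.camera_params(n) for n in("side","top")}
def ray(n,u,v):
    p=P[n];E=p["extrinsics"];d=E[:3,:3]@np.array([(u-p["cx"])/p["fx"],-(v-p["cy"])/p["fy"],-1.]);return E[:3,3],d/np.linalg.norm(d)
def onz(n,uv,z):
    o,d=ray(n,*uv);return o+d*(z-o[2])/d[2]
def proj(n,X):
    p=P[n];E=p["extrinsics"];c=E[:3,:3].T@(np.asarray(X)-E[:3,3]);return np.array([p["cx"]+p["fx"]*c[0]/-c[2],p["cy"]-p["fy"]*c[1]/-c[2]])
def tri(a,b):
    o1,d1=ray("side",*a);o2,d2=ray("top",*b);A=np.stack([d1,-d2],1);s=np.linalg.lstsq(A,o2-o1,rcond=None)[0]
    x,y=o1+d1*s[0],o2+d2*s[1];return (x+y)/2,np.linalg.norm(x-y)
E
python3 - <<'E'
from h import *
np.set_printoptions(precision=4,suppress=True,linewidth=250)
s=cv2.imread("pics/side0.png");t=cv2.imread("pics/top0.png")
gs=cv2.cvtColor(s,6);gt=cv2.cvtColor(t,6)
print("top bar");print(gt[226:246,340:384])
print("side bar");print(gs[280:336:2,262:290])
print("top stage");print(gt[196:234,132:202:2])
E
```

```text
top bar
[[ 89  91  88  90  87  88  88  89  87  88  90  88  87  87  85  86  87  87  86  87  85  87  85  86  84  84  85  85  86  84  83  83  82  81  85 111 124 128 124 125 126 126 124 126]
 [ 89  88  88  87  89  89  88  84  79  82  84  87  89  87  88  87  87  85  87  86  85  87  85  85  85  85  84  82  85  84  82  83  85  84  87 112 126 126 127 125 124 127 124 124]
 [ 92  90  89  89  89  87  78  60  52  55  60  68  75  81  84  87  86  88  87  88  87  86  84  85  84  84  82  86  86  85  83  87  86  84  91 114 126 127 126 125 127 128 123 126]
 [101  94  89  89  89  84  62  30  25  28  36  42  50  55  62  69  74  82  83  85  86  87  85  87  86  84  85  84  85  83  83  85  83  84  97 116 127 126 126 127 124 124 125 126]
 [109  96  91  87  79  67  41  18  14  25  25  26  29  27  36  43  47  54  58  65  72  81  85  84  85  87  85  86  86  84  85  84  82  85 104 122 126 126 124 124 126 124 125 124]
 [ 95  83  76  70  58  51  28  13  19  22  26  24  24  24  25  24  28  30  32  40  43  54  59  63  72  77  82  83  85  85  84  83  82  87 110 127 127 125 126 125 127 126 126 126]
 [ 71  53  47  43 
[... 5220 characters left out ...]
  34  33  34  47  88  91  92  91  90]
 [ 56  57  55  54  43  32  36  56  55  53  24  31  44  48  33  16  21  33  34  31  32  23  31  62  92  92  92  91]
 [ 55  56  55  55  50  33  35  46  56  54  40  25  41  44  47  23  13  15  13  16  13  14  32  76  92  93  92  92]
 [ 55  56  56  56  54  43  32  35  55  56  53  24  33  44  47  30  11  13  14  15  18  25  45  92  92  92  92  92]
 [ 55  55  56  55  54  48  32  34  46  56  54  40  25  44  44  46  48  48  65  81  82  89  92  92  92  92  92  92]]
top stage
[[126 125 126 ... 120 106 129]
 [126 125 124 ... 125 104 127]
 [126 127 125 ... 127 101 127]
 ...
 [124 127 127 ... 126 127 129]
 [128 126 126 ... 126 127 126]
 [124 126 125 ... 126 126 126]]
```

Run:
```python
from h import *
np.set_printoptions(precision=4,suppress=True,linewidth=250,threshold=99999)
a,b=tri((269.7,285),(348,229.4)),tri((281.3,328.5),(378.3,237.4)); print("bar ends",a,b,np.linalg.norm(a[0]-b[0]),"mid",(a[0]+b[0])/2,"yaw slot",np.arctan2(*(a[0]-b[0])[:2]))
for n,uv in(("side",(269.7,285)),("side",(281.3,328.5)),("top",(348,229.4)),("top",(378.3,237.4))): print(n,onz(n,uv,.14))
s=cv2.imread("pics/side0.png");t=cv2.imread("pics/top0.png")
gs=cv2.cvtColor(s,6);gt=cv2.cvtColor(t,6)
print("top stage");print(gt[196:234,134:202])
print("side stage");print(gs[106:160,170:226])
```

```text
bar ends (array([ 0.499 , -0.1982,  0.1391]), np.float64(0.0026206011035666095)) (array([ 0.4829, -0.2645,  0.1368]), np.float64(0.0017601473848413735)) 0.06822952286414102 mid [ 0.4909 -0.2314  0.1379] yaw slot 0.23749639367602252
side [ 0.4974 -0.1984  0.14  ]
side [ 0.4813 -0.2654  0.14  ]
top [ 0.5002 -0.1984  0.14  ]
top [ 0.4835 -0.264   0.14  ]
top stage
[[125 128 126 126 128 127 125 127 127 125 126 126 126 126 126 125 129 127 128 124 128 127 127 123 126 126 128 125 128 128 126 126 125 126 126 127 127 125 128 127 126 128 127 127 128 126 125 125 125 123 115 116 123 116 119 126 126 127 127 127 129
  129 120 102 106 123 129 127]
 [125 126 124 125 125 126 126 127 126 127 127 125 127 125 127 127 126 126 126 126 127 127 125 125 128 128 125 127 126 126 126 127 125 126 127 127 124 127 127 126 127 126 127 128 122 123 122 115 115 122 117 119 127 125 125 128 127 126 129 129 128
  128 125 111 104 118 127 128]
 [127 128 125 126 126 127 126 126 124 126 127 125 126 127 126 126 125 126 125 128 127 126 126 126 128 127 127 126 126 127 127 126 128 127 127 127 126 128 127 126 127 124 124 125 112 
[... 21360 characters left out ...]
7 147 147 147 147]
 [148 148 147 148 148 148 147 141 141 135  98 102 104 105  99  36  26  26  28  32  43  63  82  95 142 142 148 147 148 147 147 149 148 148 148 148 148 148 148 147 140  61  27  26  24  27  28  29  42  98 147 147 147 147 147 147]
 [147 147 148 148 147 147 137 101 101  95 106 104 105 104  97  65  34  28  36  55  73  82  83  87 103 107 140 143 144 143 144 147 147 148 148 147 148 148 147 147 142  82  27  27  25  25  28  26  42  95 146 147 147 147 148 147]
 [147 147 147 147 146 137 104  96 101 104 104 104 103  99  84  81  59  47  65  82  83  83  83  86  99  82  92 134 136 142 143 143 147 147 148 147 148 147 148 147 141  89  27  26  25  26  27  26  32  73 140 145 147 147 147 148]]
```

Bar ends agree between the views within about 2 mm, with the bar top at z≈0.138. Next is the stage: the window ellipse, and an enlarged view for the stand's foot.

Run:
```python
from h import *
np.set_printoptions(precision=4,suppress=True,linewidth=200)
t=cv2.imread("pics/top0.png");gt=cv2.cvtColor(t,6).astype(np.float32)
x0,y0,K=132,186,8
c=gt[y0:y0+75,x0:x0+90];u=cv2.resize(c,None,fx=K,fy=K,interpolation=cv2.INTER_CUBIC)
for th in(46,52):
    n,l=cv2.connectedComponents((u>th).astype(np.uint8)); k=l[int((212-y0+.5)*K),int((164-x0+.5)*K)]
    m=(l==k).astype(np.uint8); print(th,m.sum()/K/K)
    cs=max(cv2.findContours(m,0,1)[0],key=len); e=cv2.fitEllipse(cs); cen=(np.array(e[0])+.5)/K-.5+[x0,y0]; print(cen,np.array(e[1])/K,e[2])
v=np.clip((u-100)*6,0,255)*.7+u*.3
v=cv2.cvtColor(np.clip(v,0,255).astype(np.uint8),8)
cv2.imwrite("pics/st.png",v)
```

```text
46 6007.609375
[176.5 223. ] [ 87.635  107.6289] 90.0
52 96.125
[165.0787 212.4887] [ 6.1735 19.4043] 68.01771545410156
```

View pics/st.png

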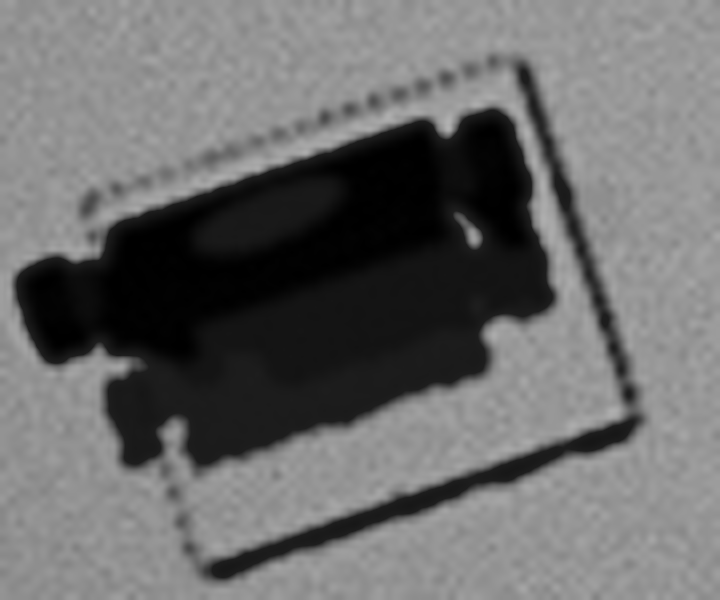

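The zoom shows the foot's white top quad at roughly (90,210), (516,70), (628,417) and (205,566) in crop pixels. The window ellipse is at image (165.1,212.5), and the knobs at either end are clear.

Run:
```python
from h import *
from scipy.optimize import least_squares
np.set_printoptions(precision=4,suppress=True,linewidth=200)
q=np.array([(90,210),(516,70),(628,417),(205,566)])/8-.5+[132,186]
Q=np.array([onz("top",p,.014) for p in q]);print(Q,"sides",[np.linalg.norm(Q[i]-Q[i-1]) for i in range(4)])
print("centre",Q.mean(0)); y=(Q[0]-Q[1])+(Q[3]-Q[2]); x=(Q[0]-Q[3])+(Q[1]-Q[2]); print("yaw from y,x edges",np.arctan2(-y[0],y[1]),np.arctan2(x[1],x[0]))
# window: lower-half area
gt=cv2.cvtColor(cv2.imread("pics/top0.png"),6).astype(float)
c=np.array([165.08,212.49]);ang=np.deg2rad(68.018-90);maj=np.array([np.cos(ang),np.sin(ang)]);mi=np.array([-maj[1],maj[0]])
V,U=np.mgrid[200:226:.1,145:185:.1];g=cv2.remap(gt.astype(np.float32),U.astype(np.float32),V.astype(np.float32),1)
a=(U-c[0])*maj[0]+(V-c[1])*maj[1];b=(U-c[0])*mi[0]+(V-c[1])*mi[1]
w=np.clip((g-5)/(83-5),0,1)
half=(b>0)&(b<5.5)&(abs(a)<11.5);A=(w*half).sum()*.01
A1=(w*((abs(b)<.5)&(abs(a)<14))).sum()*.01
prof=[round(float(w[(abs(a)<1)&(abs(b-k)<.25)].mean()),2) for k in np.arange(-5,5.5,.5)]
print("half area",A,"major",A1,"prof",prof)
sa=A1/2; sb=A*2/(np.pi*sa);print("semi",sa,sb)
for th0,(SA,SB) in (("area",(sa,sb)),("contour",(9.8,3.2))):
  W=onz("top",c,.137); e=1e-4
  J=np.stack([(proj("top",W+e*np.eye(3)[i])-proj("top",W))/e for i in range(3)],1)
  S=SA**2*np.outer(maj,maj)+SB**2*np.outer(mi,mi)
  def f(p):
    ps,t,r=p;n=np.array([np.cos(ps)*np.cos(t),np.sin(ps)*np.cos(t),np.sin(t)]);return ((r*r*J@(np.eye(3)-np.outer(n,n))@J.T-S)[[0,0,1],[0,1,1]])
  r=least_squares(f,[.27,.4,.02]);print(th0,"yaw,tilt,r",r.x,W)
# knobs
for s,tt in(((215,142.5),(192,207.5)),((177.3,116),(138.3,223.8))): print("knob",tri(s,tt))
```

```text
[[0.5486 0.2803 0.014 ]
 [0.5934 0.1514 0.014 ]
 [0.4873 0.1139 0.014 ]
 [0.441  0.2402 0.014 ]] sides [np.float64(0.114743183613093), np.float64(0.13648678204912637), np.float64(0.11251521057193463), np.float64(0.13444824026096577)]
centre [0.5176 0.1964 0.014 ]
yaw from y,x edges 0.3432983277244906 0.3481649392476578
half area 53.2492 major 19.464695 prof [0.99, 0.79, 0.57, 0.53, 0.65, 0.8, 0.91, 0.97, 0.99, 0.99, 1.0, 1.0, 1.0, 0.98, 0.92, 0.81, 0.63, 0.4, 0.2, 0.09, 0.03]
semi 9.7323475 3.4831774
area yaw,tilt,r [0.3498 0.5503 0.021 ] [0.5328 0.2023 0.137 ]
contour yaw,tilt,r [0.3552 0.5166 0.0212] [0.5328 0.2023 0.137 ]
knob (array([0.5458, 0.1443, 0.1311]), np.float64(0.0010127536146713066))
knob (array([0.506 , 0.2614, 0.1317]), np.float64(0.003609930309364891))
```

Run:
```python
from h import *
np.set_printoptions(precision=2,suppress=True,linewidth=200)
yaw=.347;X=np.array([np.cos(yaw),np.sin(yaw),0]);Y=np.array([-X[1],X[0],0]);Z=np.array([0,0,1.])
W=np.array([.5328,.2023,.137])
print("meas side FT(205.3,129) BT(202.5,132.5)  top BT(185.7,216.2) FB(185.5,200.5)")
for t in(.4,.45,.5,.55,.6):
    n=np.cos(t)*X+np.sin(t)*Z;u=-np.sin(t)*X+np.cos(t)*Z
    c=lambda s,d:W+s*.035*u-d*.012*n-.047*Y
    print(t,proj("side",c(1,0)),proj("side",c(1,1)),"edge slope",np.subtract(*[proj("side",c(k,0)) for k in(1,.5)]),proj("top",c(1,1)),proj("top",c(-1,0)),"W",proj("top",W))
```

```text
meas side FT(205.3,129) BT(202.5,132.5)  top BT(185.7,216.2) FB(185.5,200.5)
0.4 [206.74 127.14] [202.82 131.58] edge slope [-3.35 -4.51] [187.16 214.62] [185.66 201.81] W [165.1  212.51]
0.45 [206.17 127.8 ] [202.38 132.39] edge slope [-3.63 -4.18] [187.43 215.27] [185.4  201.11] W [165.1  212.51]
0.5 [205.63 128.48] [201.97 133.21] edge slope [-3.91 -3.83] [187.7  215.91] [185.14 200.42] W [165.1  212.51]
0.55 [205.11 129.18] [201.59 134.03] edge slope [-4.18 -3.47] [187.96 216.51] [184.88 199.74] W [165.1  212.51]
0.6 [204.61 129.89] [201.24 134.86] edge slope [-4.43 -3.11] [188.22 217.09] [184.62 199.07] W [165.1  212.51]
```

```bash
cat >> h.py <<'E'
from scipy.spatial.transform import Rotation as Ro
def frame(yaw,t=0.):
    X=np.array([np.cos(yaw),np.sin(yaw),0]);Y=np.array([-X[1],X[0],0]);Z=np.array([0,0,1.])
    n=np.cos(t)*X+np.sin(t)*Z;u=-np.sin(t)*X+np.cos(t)*Z
    return Ro.from_matrix(np.stack([Y,n,-u],1)),Y,n,u
def goal(p,R):
    s=robot.read_state();R0=Ro.from_quat(s["eef_rot"])
    print("rot",np.round((R0.inv()*R).as_rotvec(),4),"d",np.round(R0.inv().apply(np.asarray(p)-s["tcp_pos"]),4),"F",np.round(s["wrist_force"],1),"M",np.round(s["torque"],2),"w",round(s["width"],4),"t",round(s["t"],2))
E
python3 -c "
from h import *
R=frame(-.24)[0]
goal([.4905,-.2315,.23],R)"
python3 nudge.py '[0, 0, 0.188, -0.03, -0.035, 0, 0.085, 0, 0, 0.376, -0.07, -0.08, 0, 0.085, 0, 0, 0.56, -0.11, -0.125, 0, 0.085, 0, 0, 0.75, -0.15, -0.17, 0, 0.085, 0, 0, 0.94, -0.19, -0.22, 0, 0.085, 0, 0, 1.13, -0.23, -0.265, 0, 0.085, 0, 0, 1.31, -0.27, -0.31, 0, 0.085, 0, 0, 1.506, -0.31, -0.355, 0, 0.085]'; python3 -c "
from h import *
goal([.4905,-.2315,.23],frame(-.24)[0])"
```

```text
t: 1.1
tcp_pos: [0.3545, 0.0911, 0.2393]
eef_rot: [0.786, 0.618, 0.0, 0.0]
wrist_force: [1.3, 1.3, -0.5]
width: 0.0851
gripper_force: 0.0
rot [ 0.0005 -0.0003  0.0023] d [-0.2815  0.2082  0.0094] F [ 1.3  1.3 -0.5] M [-0.01 -0.07  0.01] w 0.0851 t 1.1
```

```bash
python3 nudge.py '[0, 0, 0, -0.05, 0.037, 0, 0.085, 0, 0, 0, -0.1, 0.074, 0.003, 0.085, 0, 0, 0, -0.15, 0.111, 0.009, 0.085, 0, 0, 0, -0.2, 0.148, 0.009, 0.07, 0, 0, 0, -0.25, 0.185, 0.009, 0.05, 0, 0, 0, -0.2815, 0.2082, 0.009, 0.04, 0, 0, 0, -0.2815, 0.2082, 0.009, 0.04, 0, 0, 0, -0.2815, 0.2082, 0.009, 0.04]'; python3 -c "
from h import *
goal([.4905,-.2315,.12],frame(-.24)[0])
cv2.imwrite('pics/a_s.png',robot.snapshot('side'))
t=robot.snapshot('top');s=cv2.imread('pics/a_s.png')
cv2.imwrite('pics/a.png',np.hstack([cv2.resize(s[240:384,190:334],(400,400)),cv2.resize(t[170:300,300:430],(400,400))]))"
```

```text
t: 2.1
tcp_pos: [0.4918, -0.2283, 0.2298]
eef_rot: [0.784, 0.621, -0.0, -0.001]
wrist_force: [-0.0, 0.3, -0.1]
width: 0.0399
gripper_force: 0.0
rot [-0.0013 -0.0006  0.0083] d [-0.0035 -0.0004  0.1098] F [-0.   0.3 -0.1] M [ 0.05 -0.02  0.04] w 0.0399 t 2.1
```

View pics/a.png

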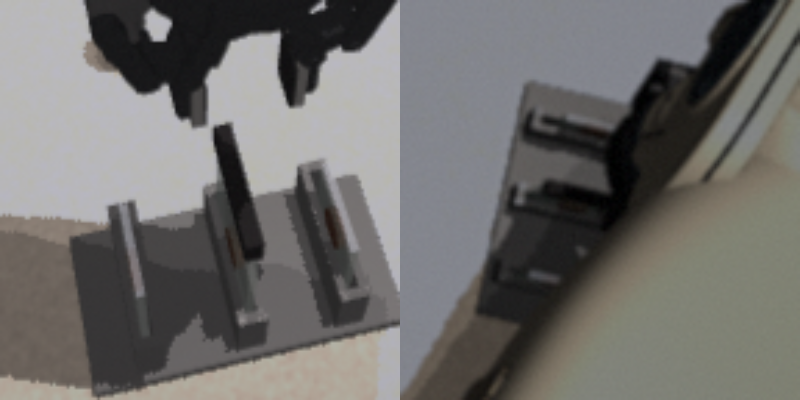

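The fingers straddle the bar in the side view, with pads at about (197,115) and (297,95) and the bar between and below them. Descending.

```bash
python3 nudge.py '[0, 0, 0.008, -0.003, 0, 0.03, 0.04, 0, 0, 0.008, -0.003, 0, 0.06, 0.04, 0, 0, 0.008, -0.003, 0, 0.085, 0.04, 0, 0, 0.008, -0.003, 0, 0.11, 0.04, 0, 0, 0.008, -0.003, 0, 0.11, 0.04, 0, 0, 0.008, -0.003, 0, 0.11, 0.04]'; python3 -c "
from h import *
goal([.4905,-.2315,.12],frame(-.24)[0])
s=robot.snapshot('side')
cv2.imwrite('pics/b.png',cv2.resize(s[240:384,190:334],(600,600),interpolation=2))"
```

```text
t: 2.95
tcp_pos: [0.492, -0.2314, 0.1215]
eef_rot: [0.786, 0.618, 0.0, 0.001]
wrist_force: [-0.1, -0.1, 0.6]
width: 0.0399
gripper_force: 0.0
rot [0.0013 0.0005 0.0012] d [-0.0005 -0.0014  0.0015] F [-0.1 -0.1  0.6] M [-0.06 -0.01 -0.  ] w 0.0399 t 2.95
```

View pics/b.png

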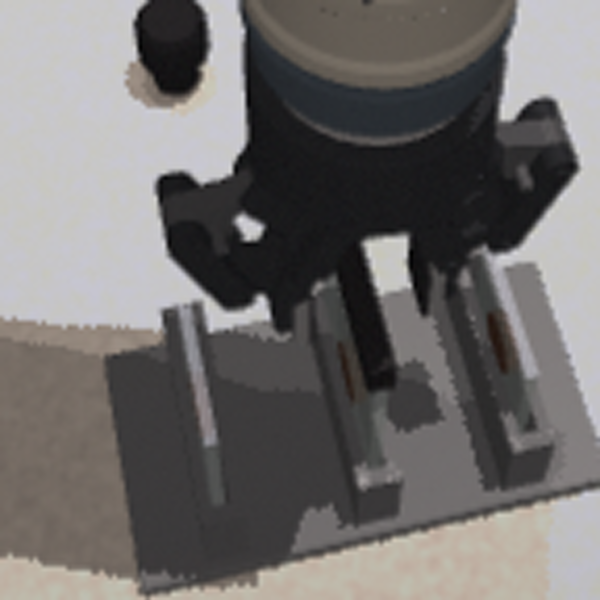

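Both pads are beside the bar near its centre: left tip at about (285,315), right tip at about (425,305), and the bar from about (340,240) to (385,380). Closing.

```bash
python3 nudge.py '[0, 0, 0, 0, -0.001, 0.001, 0.03, 0, 0, 0, 0, -0.001, 0.001, 0.018, 0, 0, 0, 0, -0.001, 0.001, 0.014, 0, 0, 0, 0, -0.001, 0.001, 0.011]'; python3 nudge.py '[0, 0, 0, 0, 0, 0, 0.004, 0, 0, 0, 0, 0, 0, 0.004, 0, 0, 0, 0, 0, 0, 0.004, 0, 0, 0, 0, 0, 0, 0.004]';python3 -c "
from h import *
goal([.4905,-.2315,.12],frame(-.24)[0])"
```

```text
t: 3.5
tcp_pos: [0.4907, -0.2315, 0.1194]
eef_rot: [0.787, 0.618, 0.0, 0.0]
wrist_force: [-0.5, -0.0, 0.8]
width: 0.0112
gripper_force: 0.0
t: 4.0
tcp_pos: [0.4907, -0.2316, 0.1195]
eef_rot: [0.787, 0.618, 0.0, 0.0]
wrist_force: [-0.7, -1.1, 4.8]
width: 0.0092
gripper_force: 59.1
rot [0.0004 0.0002 0.0005] d [ 0.     -0.0003 -0.0005] F [-0.7 -1.1  4.8] M [-0.1   0.01 -0.  ] w 0.0092 t 4.0
```

```bash
python3 nudge.py '[0, 0, 0, 0, 0, -0.01, 0.004, 0, 0, 0, 0, 0, -0.022, 0.004, 0, 0, 0, 0, 0, -0.036, 0.004, 0, 0, 0, 0, 0, -0.054, 0.004, 0, 0, 0, 0, 0, -0.074, 0.004, 0, 0, 0, 0, 0, -0.096, 0.004, 0, 0, 0, 0, 0, -0.12, 0.004, 0, 0, 0, 0, 0, -0.14, 0.004]'; python3 nudge.py '[0, 0, 0, 0, 0, 0, 0.004, 0, 0, 0, 0, 0, 0, 0.004]'; python3 -c "
from h import *
R,Y,n,u=frame(.347,.505);W=np.array([.5328,.2023,.137])
print(W+.12*n+.065*u)
goal(W+.12*n+.065*u,R)
s=robot.snapshot('side');t=robot.snapshot('top')
cv2.imwrite('pics/s1.png',s)
cv2.imwrite('pics/c.png',np.hstack([cv2.resize(s[200:384,180:334],(480,576),interpolation=2)]))"
```

```text
t: 5.0
tcp_pos: [0.4906, -0.2314, 0.2612]
eef_rot: [0.787, 0.618, 0.0, 0.001]
wrist_force: [0.3, -0.8, -1.0]
width: 0.0088
gripper_force: 58.5
t: 5.25
tcp_pos: [0.4904, -0.2313, 0.2588]
eef_rot: [0.787, 0.618, -0.0, -0.0]
wrist_force: [-0.5, -0.1, -1.1]
width: 0.0088
gripper_force: 58.5
[0.60198827 0.22732072 0.25194323]
rot [-0.4908  0.1477 -0.574 ] d [ 4.72e-01 -4.00e-04  7.00e-03] F [-0.5 -0.1 -1.1] M [0.03 0.05 0.01] w 0.0088 t 5.25
```

View pics/c.png

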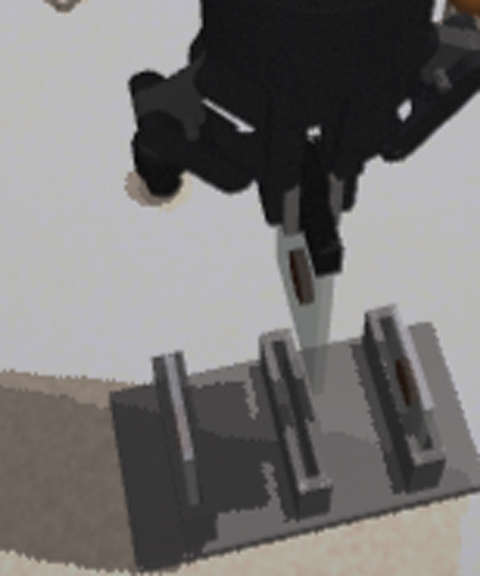

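The plate is clear of the rack, hanging straight from the grip, and the middle slot is empty. The specimen is at about (301,277) in the crop. I'll measure where it sits in the tool frame.

```bash
cat >> h.py <<'E'
def spec(im,n,lo,hi):
    h=im.astype(int);m=((h[...,2]-h[...,0]>12)&(h[...,2]<130)).astype(np.uint8)
    k=np.zeros_like(m);k[lo[1]:hi[1],lo[0]:hi[0]]=1;m=m*k
    N,l,st,c=cv2.connectedComponentsWithStats(m);i=1+np.argmax(st[1:,4]);s=robot.read_state();R0=Ro.from_quat(s["eef_rot"])
    o,d=ray(n,*c[i]);y=R0.apply([0,1,0]);X=o+d*(np.dot(s["tcp_pos"]-o,y)/np.dot(d,y))
    print(n,c[i],st[i],"world",X,"tool",R0.inv().apply(X-s["tcp_pos"]),"incid",np.dot(d,y));return X
E
python3 -c "
from h import *
spec(cv2.imread('pics/s1.png'),'side',(266,270),(285,305))"
python3 nudge.py '[-0.06, 0.018, -0.07, 0.045, 0, -0.005, 0.004, -0.12, 0.036, -0.14, 0.09, 0, -0.01, 0.004, -0.18, 0.055, -0.21, 0.135, 0, -0.01, 0.004, -0.24, 0.073, -0.28, 0.18, 0, -0.01, 0.004, -0.3, 0.09, -0.35, 0.23, 0, -0.01, 0.004, -0.36, 0.11, -0.42, 0.28, 0, -0.01, 0.004, -0.43, 0.13, -0.5, 0.33, 0, -0.01, 0.004, -0.4908, 0.1477, -0.574, 0.38, 0, -0.005, 0.004]'; python3 -c "
from h import *
R,Y,n,u=frame(.347,.505);W=np.array([.5328,.2023,.137])
goal(W+.12*n+.065*u,R)"
```

```text
side [274.6875  287.90625] [273 281   5  15  32] world [ 0.4922485  -0.22285414  0.17755151] tool [ 8.57007498e-03 -1.68177683e-17  8.08890497e-02] incid 0.13003883132746835
t: 6.35
tcp_pos: [0.5806, 0.1393, 0.2639]
eef_rot: [0.555, 0.793, 0.205, 0.144]
wrist_force: [0.9, -0.4, -0.9]
width: 0.0089
gripper_force: 58.6
rot [ 0.0021 -0.0004  0.0026] d [0.0754 0.0382 0.0348] F [ 0.9 -0.4 -0.9] M [-0.21  0.52 -0.05] w 0.0089 t 6.35
```

```bash
python3 nudge.py '[0, 0, 0, 0.03, 0.015, 0.012, 0.004, 0, 0, 0, 0.06, 0.03, 0.025, 0.004, 0, 0, 0, 0.075, 0.038, 0.035, 0.004, 0, 0, 0, 0.075, 0.038, 0.035, 0.004, 0, 0, 0, 0.075, 0.038, 0.035, 0.004]'; python3 -c "
from h import *
R,Y,n,u=frame(.347,.505);W=np.array([.5328,.2023,.137])
goal(W+.04*n+.065*u,R)
s=robot.snapshot('side');t=robot.snapshot('top')
cv2.imwrite('pics/s2.png',s);cv2.imwrite('pics/t2.png',t)
cv2.imwrite('pics/d.png',np.hstack([cv2.resize(s[60:210,120:270],(400,400),interpolation=2),cv2.resize(t[150:270,110:230],(400,400),interpolation=2)]))"
```

```text
t: 6.98
tcp_pos: [0.6023, 0.2246, 0.2516]
eef_rot: [0.556, 0.793, 0.204, 0.144]
wrist_force: [0.5, 1.0, -1.3]
width: 0.0089
gripper_force: 58.6
rot [-0.0005  0.0007 -0.    ] d [ 0.0027 -0.0793  0.0001] F [ 0.5  1.  -1.3] M [-0.16  0.53 -0.  ] w 0.0089 t 6.97
```

View pics/d.png

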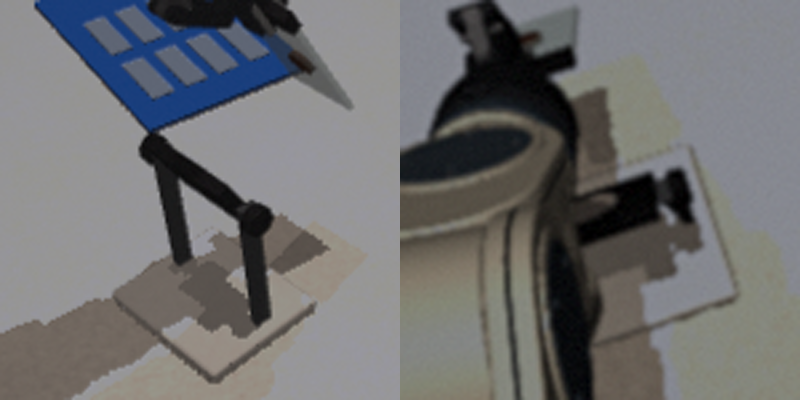

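Side view: the plate is held above and in front of the stage, its lower near corner at crop (350,107). Top view: the same lower corner is at crop (578,6), and the bar's near end at about (575,60). I'll triangulate the corner and compare it with the expected grasp.

Run:
```python
from h import *
np.set_printoptions(precision=4,suppress=True)
a=(120+350/2.667-.5,60+107/2.667-.5); b=(110+178/3.333-.5,150+6/3.333-.5)
s=robot.read_state();R=Ro.from_quat(s["eef_rot"]);p=s["tcp_pos"]
exp=p+R.apply([-.035,0,.110]);print("pix meas",a,b,"pred",proj("side",exp),proj("top",exp))
X,g=tri(a,b);print("tri",X,g,"tool",R.inv().apply(X-p),"expect -.035,0,.110")
# bar far end in top
be=p+R.apply([-.035,0,-.011]);print("bar end pred",proj("top",be),"meas approx",110+175/3.333,150+60/3.333)
for v in np.eye(3)*.01: print("10mm tool shift ->",proj("side",exp+R.apply(v))-proj("side",exp),proj("top",exp+R.apply(v))-proj("top",exp))
np.set_printoptions(linewidth=250,threshold=9999)
gs=cv2.cvtColor(cv2.imread("pics/s2.png"),6);gt=cv2.cvtColor(cv2.imread("pics/t2.png"),6)
print(gs[90:106:1,238:258]);print(gt[146:172,148:168])
```

```text
pix meas (250.73359580052494, 99.61998500187477) (162.9053405340534, 151.3001800180018) pred [252.6299  99.7215] [162.878  152.0814]
tri [0.6631 0.2099 0.1571] 0.005650676704186825 tool [-0.0341 -0.0003  0.1084] expect -.035,0,.110
bar end pred [161.6026 166.519 ] meas approx 162.5052505250525 168.001800180018
10mm tool shift -> [-3.2228 -1.8828] [-4.3358  1.4493]
10mm tool shift -> [ 2.7479 -3.5844] [-1.6016 -4.191 ]
10mm tool shift -> [1.6112 2.2792] [ 0.0936 -1.0601]
[[ 92  92  93  92  92  98 104 107 127 147 150 150 149 150 149 149 149 149 149 150]
 [ 93  92  93  92  92  92  97 104 109 137 150 150 149 149 149 149 149 149 149 149]
 [ 91  92  91  91  92  93  93 101 106 119 147 149 150 149 149 150 149 149 149 149]
 [100  94  92  91  92  92  93  96 103 107 127 146 150 149 150 150 149 149 149 150]
 [135 115 101  94  91  91  91  92  99 104 108 128 149 149 149 150 149 149 150 149]
 [149 148 135 113  96  93  93  92  93  99 105 111 146 150 149 150 149 149 149 149]
 [149 149 149 147 124 105  97  92  91  94 103 108 127 146 150 150 149 149 149 150]
 [149 150 149 150 150 146 124 101  94  93  9
[... 2162 characters left out ...]
86  72  81  97 124 136 134 137 134]
 [ 49  61  88 103 111 107 103 101  88  72  62  45  30  54  97 128 138 136 136 136]
 [ 39  53  86 105 103  88  75  65  48  32  25  13   6  37  93 127 136 135 135 136]
 [ 20  34  61  71  67  46  31  19  10   4   5   1   3  24  78 120 137 136 135 136]
 [ 14  15  30  29  21  13   8   8   6   5   8   6   6  14  64 115 137 139 136 135]
 [  8   5   4   4   7   3   4   6   9   9   6   9   0  10  52 111 136 137 136 134]
 [  3   5   3   4   5   8   9   8   5   5   5   7  11  23  65 117 137 136 136 135]
 [  8   7   6   7   7   8   0   3   8  13  20  37  54  66 100 128 135 139 134 135]
 [  7   4   7  11   7   9  14  22  37  58  72  94 110 117 127 136 134 133 135 132]]
```

The grasp matches the expected geometry: the plate sits about 1 mm towards tool −x, with no tilt seen. I'll move in to 40 mm off the face and then near contact.

```bash
python3 nudge.py '[0, 0, 0, 0.004, -0.015, 0, 0.004, 0, 0, 0, 0.004, -0.03, 0, 0.004, 0, 0, 0, 0.004, -0.045, 0, 0.004, 0, 0, 0, 0.004, -0.06, 0, 0.004, 0, 0, 0, 0.004, -0.075, 0, 0.004, 0, 0, 0, 0.004, -0.09, 0, 0.004, 0, 0, 0, 0.004, -0.1, 0, 0.004, 0, 0, 0, 0.004, -0.105, 0, 0.004]'; python3 nudge.py '[0, 0, 0, 0, 0, 0, 0.004, 0, 0, 0, 0, 0, 0, 0.004, 0, 0, 0, 0, 0, 0, 0.004]'
cat >> h.py <<'E'
def st(tilt=.505):
    s=robot.read_state();R0=Ro.from_quat(s["eef_rot"]);R,Y,n,u=frame(.347,tilt);W=np.array([.5328,.2023,.137])
    print("toolF",np.round(R0.inv().apply(s["wrist_force"]),2),"toolM",np.round(R0.inv().apply(s["torque"]),3))
    goal(W+.0025*n+.065*u+.0012*Y,R)
E
python3 -c "
from h import *
st()
s=robot.snapshot('side');t=robot.snapshot('top')
cv2.imwrite('pics/s3.png',s);cv2.imwrite('pics/t3.png',t)
cv2.imwrite('pics/e.png',np.hstack([cv2.resize(s[80:180,150:250],(400,400),interpolation=2),cv2.resize(t[160:260,120:220],(400,400),interpolation=2)]))"
```

```text
t: 8.07
tcp_pos: [0.5145, 0.1972, 0.2013]
eef_rot: [0.556, 0.792, 0.205, 0.144]
wrist_force: [-0.4, -1.0, -0.9]
width: 0.0092
gripper_force: 58.7
t: 8.45
tcp_pos: [0.515, 0.1979, 0.2013]
eef_rot: [0.556, 0.793, 0.205, 0.144]
wrist_force: [0.8, -0.9, -1.8]
width: 0.0089
gripper_force: 58.7
toolF [-1.16 -0.48  1.77] toolM [ 0.579 -0.083  0.015]
rot [0.0006 0.0004 0.0004] d [-0.0007 -0.0127  0.0001] F [ 0.8 -0.9 -1.8] M [-0.26  0.52 -0.05] w 0.0089 t 8.45
```

View pics/e.png

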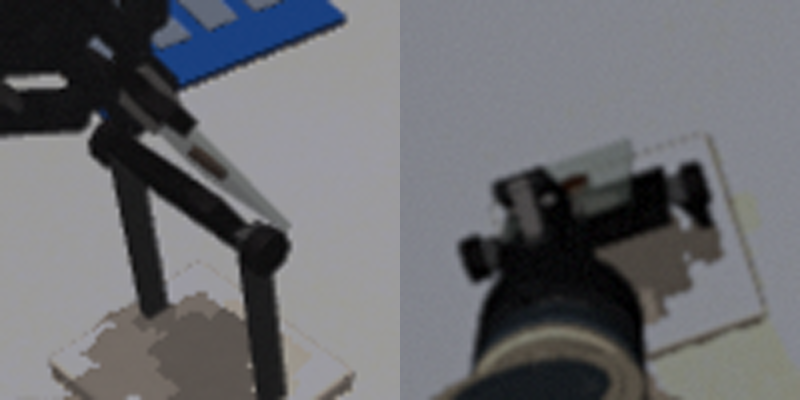

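The plate is parallel in front of the panel. Its right edge is at top-view column 178, which extrapolates to 180.2 when flush, the same as predicted. I'll approach in small steps.

```bash
python3 nudge.py '[0, 0, 0, 0, -0.003, 0, 0.004, 0, 0, 0, 0, -0.006, 0, 0.004, 0, 0, 0, 0, -0.008, 0, 0.004, 0, 0, 0, 0, -0.01, 0, 0.004, 0, 0, 0, 0, -0.01, 0, 0.004, 0, 0, 0, 0, -0.01, 0, 0.004]'>/dev/null; python3 -c "from h import *;st()"
for i in 1 2; do python3 nudge.py '[0, 0, 0, 0, -0.001, 0, 0.004, 0, 0, 0, 0, -0.001, 0, 0.004, 0, 0, 0, 0, -0.001, 0, 0.004]'>/dev/null; python3 -c "from h import *;st()"; done
```

```text
toolF [-0.32 -0.58  0.91] toolM [ 0.606  0.018 -0.029]
rot [0.0006 0.0004 0.0003] d [-0.0007 -0.0025  0.0002] F [ 0.  -0.3 -1.1] M [-0.2   0.57  0.03] w 0.0092 t 9.3
toolF [ 0.35 -1.2   0.69] toolM [ 0.59  -0.025  0.003]
rot [0.0004 0.0004 0.0003] d [-0.0007 -0.0014  0.0001] F [-0.8  0.1 -1.2] M [-0.22  0.55 -0.02] w 0.0092 t 9.68
toolF [0.69 0.21 0.81] toolM [0.56  0.023 0.026]
rot [0.0005 0.0005 0.0003] d [-0.0007 -0.0004  0.0002] F [ 0.3  0.8 -0.6] M [-0.16  0.54 -0.01] w 0.0092 t 10.05
```

```bash
for i in 1 2 3 4; do python3 nudge.py '[0, 0, 0, 0, -0.0007, 0, 0.004, 0, 0, 0, 0, -0.0007, 0, 0.004, 0, 0, 0, 0, -0.0007, 0, 0.004]'>/dev/null; python3 -c "from h import *;st()"; done
```

```text
toolF [-0.18  2.86  2.67] toolM [-0.2    0.066  0.134]
rot [0.0012 0.0004 0.0003] d [-0.0007 -0.0001  0.0002] F [ 3.6  1.1 -1. ] M [ 0.18 -0.15 -0.09] w 0.0089 t 10.43
toolF [0.06 5.39 2.85] toolM [-0.639  0.086  0.108]
rot [0.0022 0.0004 0.0004] d [-0.0006  0.0001  0.0003] F [5.7 2.1 0.1] M [ 0.34 -0.56 -0.05] w 0.0087 t 10.8
toolF [0.88 6.35 4.63] toolM [-1.105  0.092  0.115]
rot [0.0032 0.0004 0.0005] d [-0.0006  0.0002  0.0004] F [ 7.   3.5 -0.9] M [ 0.5  -0.99 -0.05] w 0.0088 t 11.18
toolF [0.64 8.19 6.09] toolM [-1.348  0.2    0.121]
rot [0.0041 0.0004 0.0006] d [-0.0006  0.0004  0.0005] F [ 9.3  4.  -1.3] M [ 0.68 -1.19 -0.01] w 0.0089 t 11.55
```

Contact came within about 0.2 mm of the predicted plane. I'll check flushness by tilting about the window centre under a light push and watching how the contact lever (ΔMx/Fy) shifts.

```bash
cat >> h.py <<'E'
def lev(lab=""):
    F=[];M=[];s=robot.read_state();R0=Ro.from_quat(s["eef_rot"])
    f=R0.inv().apply(s["wrist_force"]);m=R0.inv().apply(s["torque"])
    print(lab,"Fy %.2f Fz %.2f Mx %.3f Mz %.3f lever %.3f"%(f[1]+.5,f[2],m[0]-.585,m[2],-(m[0]-.585)/(f[1]+.5)),"TCP",np.round(s["tcp_pos"],4))
E
python3 nudge.py '[0, 0, 0, 0, 0.0007, 0, 0.004, 0, 0, 0, 0, 0.0007, 0, 0.004, 0, 0, 0, 0, 0.0007, 0, 0.004]'>/dev/null; python3 -c "from h import *;lev('0')"
for a in 1 2 3; do python3 nudge.py '[-0.01, 0, 0, 0, -0.00065, 0, 0.004, -0.01, 0, 0, 0, -0.00065, 0, 0.004, -0.01, 0, 0, 0, -0.00065, 0, 0.004]'>/dev/null; python3 -c "from h import *;lev(-.01*$a)"; done
python3 nudge.py '[0.03, 0, 0, 0, 0.00195, 0, 0.004, 0.03, 0, 0, 0, 0.00195, 0, 0.004, 0.03, 0, 0, 0, 0.00195, 0, 0.004]'>/dev/null; python3 -c "from h import *;lev('0')"
for a in 1 2 3; do python3 nudge.py '[0.01, 0, 0, 0, 0.00065, 0, 0.004, 0.01, 0, 0, 0, 0.00065, 0, 0.004, 0.01, 0, 0, 0, 0.00065, 0, 0.004]'>/dev/null; python3 -c "from h import *;lev(.01*$a)"; done
```

```text
0 Fy 6.51 Fz 3.71 Mx -1.551 Mz 0.136 lever 0.238 TCP [0.5043 0.1939 0.1954]
-0.01 Fy 6.37 Fz 4.18 Mx -1.743 Mz 0.068 lever 0.274 TCP [0.5039 0.1937 0.1953]
-0.02 Fy 8.41 Fz 4.48 Mx -1.907 Mz 0.145 lever 0.227 TCP [0.5036 0.1936 0.1952]
-0.03 Fy 9.00 Fz 4.52 Mx -2.087 Mz 0.134 lever 0.232 TCP [0.5032 0.1935 0.195 ]
0 Fy 7.43 Fz 1.02 Mx -1.883 Mz 0.153 lever 0.253 TCP [0.5042 0.1938 0.1956]
0.01 Fy 8.31 Fz 0.51 Mx -1.693 Mz 0.126 lever 0.204 TCP [0.5045 0.1939 0.1957]
0.02 Fy 7.90 Fz -2.26 Mx -1.823 Mz 0.141 lever 0.231 TCP [0.5047 0.194  0.1957]
0.03 Fy 5.63 Fz -2.35 Mx -1.833 Mz 0.168 lever 0.325 TCP [0.5048 0.1942 0.1954]
```

```bash
cat >> h.py <<'E'
def lev(lab="",N=6):
    f=m=0
    for i in range(N):
        s=robot.read_state();R0=Ro.from_quat(s["eef_rot"])
        f=f+R0.inv().apply(s["wrist_force"])/N;m=m+R0.inv().apply(s["torque"])/N;robot.snapshot("side")
    z=-R0.as_matrix()[:,2]; print(lab,"Fy %.2f Fz %.2f Mx %.3f My %.3f Mz %.3f lever %.3f"%(f[1]+.4,f[2]-.8,m[0]-.585,m[1],m[2],-(m[0]-.585)/(f[1]+.4)),"tilt %.4f"%np.arcsin(R0.as_matrix()[2,1]),"TCP",np.round(s["tcp_pos"],4),"t",s["t"])
E
python3 -c "from h import *;lev('.03')"
for a in 2 1 0 -1; do python3 nudge.py '[-0.01, 0, 0, 0, -0.00065, 0, 0.004, -0.01, 0, 0, 0, -0.00065, 0, 0.004]'>/dev/null; python3 -c "from h import *;lev(.01*$a)"; done
```

```text
.03 Fy 5.81 Fz -2.72 Mx -1.889 My -0.249 Mz 0.154 lever 0.325 tilt 0.4756 TCP [0.5048 0.1941 0.1954] t 14.8
0.02 Fy 9.31 Fz -0.09 Mx -2.300 My -0.217 Mz 0.150 lever 0.247 tilt 0.4868 TCP [0.5048 0.1941 0.1954] t 15.35
0.01 Fy 10.42 Fz 1.02 Mx -2.476 My -0.146 Mz 0.141 lever 0.238 tilt 0.4973 TCP [0.5044 0.194  0.1952] t 15.9
0.0 Fy 10.96 Fz 1.84 Mx -2.649 My -0.143 Mz 0.127 lever 0.242 tilt 0.5077 TCP [0.5041 0.1939 0.1951] t 16.45
-0.01 Fy 12.11 Fz 2.92 Mx -2.836 My -0.123 Mz 0.117 lever 0.234 tilt 0.5182 TCP [0.5038 0.1938 0.1949] t 17.0
```

The lever jumps from 0.24 (upper-edge contact) to 0.325 (lower-edge contact) between tilts of 0.487 and 0.476, so the face is at about 0.481. Mz shows contact biased to one side, so I'll also sweep yaw.

```bash
python3 nudge.py '[0.018, 0, 0, 0, 0.0016, 0, 0.004, 0.037, 0, 0, 0, 0.0032, 0, 0.004, 0.037, 0, 0, 0, 0.0032, 0, 0.004, 0.037, 0, 0, 0, 0.0032, 0, 0.004]'>/dev/null; python3 -c "from h import *;lev('set')"
for a in 1 2 3 4; do python3 nudge.py '[0, 0, 0.007, 0, 0, 0, 0.004, 0, 0, 0.007, 0, 0, 0, 0.004]'>/dev/null; python3 -c "from h import *;lev(.007*$a)"; done; python3 -c "from h import *;st(.481)"
```

```text
set Fy 5.78 Fz 1.47 Mx -1.762 My -0.212 Mz 0.144 lever 0.305 tilt 0.4782 TCP [0.5049 0.1943 0.1953] t 17.8
0.007 Fy 5.88 Fz 1.27 Mx -1.740 My -0.228 Mz -0.050 lever 0.296 tilt 0.4780 TCP [0.5048 0.1943 0.1952] t 18.35
0.014 Fy 6.20 Fz 2.01 Mx -1.815 My -0.219 Mz -0.210 lever 0.293 tilt 0.4782 TCP [0.5049 0.1943 0.1953] t 18.9
0.021 Fy 6.96 Fz 2.45 Mx -1.929 My -0.258 Mz -0.208 lever 0.277 tilt 0.4785 TCP [0.5051 0.1943 0.1954] t 19.45
0.028 Fy 7.40 Fz 2.64 Mx -2.069 My -0.265 Mz -0.225 lever 0.279 tilt 0.4787 TCP [0.5053 0.1944 0.1955] t 20.0
toolF [-1.91  7.13  3.61] toolM [-1.459 -0.236 -0.281]
rot [-0.0021  0.0004 -0.0272] d [-0.0007  0.0008  0.0001] F [8.2 0.7 0.1] M [ 0.14 -1.49  0.12] w 0.0093 t 20.05
```

```bash
python3 nudge.py '[-0.002, 0, -0.011, 0, 0, 0, 0.004, -0.002, 0, -0.0225, 0, 0, 0, 0.004, -0.002, 0, -0.0225, 0, 0, 0, 0.004, -0.002, 0, -0.0225, 0, 0, 0, 0.004]'; python3 -c "
from h import *
lev();st(.481)
s=robot.snapshot('side');t=robot.snapshot('top')
cv2.imwrite('pics/s4.png',s);cv2.imwrite('pics/t4.png',t)
cv2.imwrite('pics/f.png',np.hstack([cv2.resize(s[90:170,155:235],(400,400),interpolation=2),cv2.resize(t[180:240,130:190],(400,400),interpolation=2)]))
q=robot.read_state();R=Ro.from_quat(q['eef_rot']);p=q['tcp_pos']
for k,v in dict(spec=[0,0,.065],lowR=[-.035,0,.11],lowL=[.035,0,.11],barR=[-.035,0,-.011]).items(): print(k,proj('side',p+R.apply(v)),proj('top',p+R.apply(v)))
"
```

```text
t: 20.55
tcp_pos: [0.5049, 0.1943, 0.1952]
eef_rot: [0.56, 0.794, 0.195, 0.136]
wrist_force: [5.8, 0.6, 1.3]
width: 0.0091
gripper_force: 59.5
 Fy 5.91 Fz 1.61 Mx -1.742 My -0.234 Mz -0.111 lever 0.295 tilt 0.4801 TCP [0.5049 0.1943 0.1952] t 20.8
toolF [-0.25  5.68  2.14] toolM [-1.143 -0.216 -0.124]
rot [-0.001   0.0003 -0.005 ] d [-0.0008  0.0013  0.    ] F [5.8 1.8 0.7] M [ 0.15 -1.16  0.01] w 0.0085 t 20.85
spec [198.34974324 125.07602708] [164.06669612 212.33284244]
lowR [218.10782633 141.8812739 ] [179.23610135 200.95943377]
lowL [197.49756658 127.46571353] [149.89902489 210.82333033]
barR [191.96397705 114.709272  ] [179.36923356 218.94058286]
```

View pics/f.png

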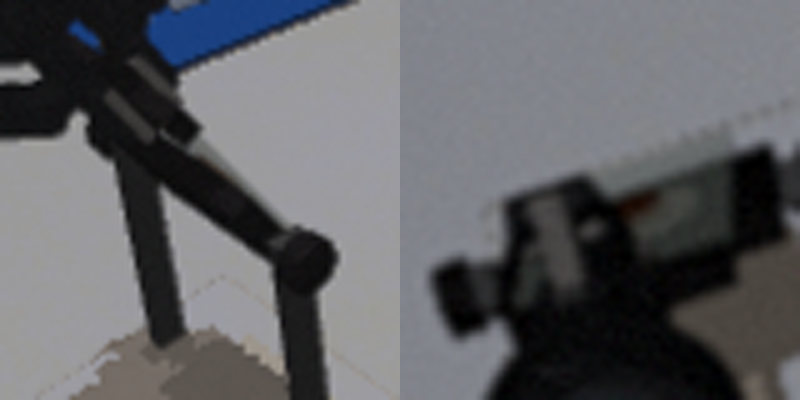

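The plate lies on the face: in the top view the brown specimen is over the white window at about (640,205) in the crop, and in the side view no gap is visible. I'll check the specimen's centring numerically.

Run:
```python
from h import *
np.set_printoptions(precision=2,suppress=True,linewidth=250,threshold=9999)
s=cv2.imread("pics/s4.png");t=cv2.imread("pics/t4.png")
print("top gray");print(cv2.cvtColor(t,6)[196:222,158:188]);ti=t.astype(int)
print("top R-B");print((ti[...,2]-ti[...,0])[203:219,160:178])
print("side gray r108 c184");print(cv2.cvtColor(s,6)[108:140,184:218])
q=robot.read_state();R=Ro.from_quat(q['eef_rot']);p=q['tcp_pos']
for k,v in dict(barLowOuterR=[-.035,.005,-.002],barTopOuterR=[-.035,.005,-.020],barLowInnerR=[-.035,-.005,-.002],panelFT_from_plate=[-.047,-.0025,.030],specTop=[0,0,.065]).items(): print(k,proj('side',p+R.apply(v)),proj('top',p+R.apply(v)))
```

```text
top gray
[[133 133 131 133 131 133 133 133 133 133 131 132 132 133 133 134 133 133 133 134 133 133 133 130 131 129 119 121 128 123]
 [132 132 133 133 132 133 133 132 132 132 133 134 133 133 133 132 134 133 135 134 130 132 128 120 120 128 123 125 132 130]
 [132 133 133 131 132 133 131 133 134 134 132 133 132 133 133 134 134 134 130 129 116 121 128 123 125 133 134 132 134 132]
 [131 133 133 132 133 132 134 135 133 131 132 132 135 132 129 132 128 117 120 119 111 117 130 131 133 136 135 134 133 134]
 [131 133 133 133 133 132 132 132 131 133 132 131 133 131 117 118 120 111 107 110 107 114 127 136 133 133 127 130 134 136]
 [133 133 133 131 133 132 133 132 131 131 129 122 124 120 112 108 111 108 109 106 106 106 121 128 117  99  87  96 122 136]
 [132 131 134 135 132 133 131 130 125 120 123 115 114 111 109 107 106 106 103 103 101  93  91  86  70  50  33  53 105 132]
 [136 133 131 130 131 122 120 122 118 111 111 110 105 106 105 105 103 102  94  88  79  64  48  32  22  12   1  26  78 101]
 [130 132 123 122 123 116 111 110 107 106 108 104 106 104 101  99  91  78  66  64  51  33  15   5   0   0  
[... 7311 characters left out ...]
 16  16  15  14  16  17  24  36  51  56  46  42  52  65]
 [ 27  27  28  27  71 154 155 156 156 157 156 156 156 156 155 156 150  97  54  22  13  15  12  17  19  31  44  58  54  38  25  24  26  21]
 [ 28  28  30  27  67 151 156 155 155 155 156 156 156 156 155 156 156 151 122  79  21  14  12  17  32  56  58  55  36  26  26  26  24  26]
 [ 27  28  29  28  55 125 156 155 155 155 155 155 156 155 155 156 155 155 155 148  80  37  15  15  20  38  47  45  23  25  24  23  25  24]]
barLowOuterR [195.75 114.99] [178.54 215.32]
barTopOuterR [191.37 110.36] [178.55 218.27]
barLowInnerR [192.55 118.97] [180.17 219.6 ]
panelFT_from_plate [204.71 128.36] [185.08 211.64]
specTop [198.35 125.08] [164.07 212.33]
```

Top-view plate-edge and window offsets put the specimen about 2 mm too far along tool +x. The contact plane and pivot height put it about 1.5 mm too low on the slope. I'll back off, shift, and press again.

```bash
python3 nudge.py '[0, 0, 0.002, 0, 0.0025, 0, 0.004, 0, 0, 0.002, 0, 0.005, 0, 0.004, 0, 0, 0.002, -0.002, 0.005, -0.0015, 0.004, 0, 0, 0.002, -0.002, 0.005, -0.0015, 0.004, 0, 0, 0.002, -0.002, 0.003, -0.0015, 0.004, 0, 0, 0.002, -0.002, 0.001, -0.0015, 0.004, 0, 0, 0.002, -0.002, 0, -0.0015, 0.004, 0, 0, 0.002, -0.002, 0, -0.0015, 0.004]'; python3 -c "
from h import *
np.set_printoptions(linewidth=250,threshold=9999)
lev();st(.481)
t=robot.snapshot('top');cv2.imwrite('pics/t5.png',t);cv2.imwrite('pics/s5.png',robot.snapshot('side'))
ti=t.astype(int);print(cv2.cvtColor(t,6)[204:216,160:188]);print((ti[...,2]-ti[...,0])[206:214,160:174])
q=robot.read_state();R=Ro.from_quat(q['eef_rot']);print('spec face pt',q['tcp_pos']+R.apply([0,-.0025,.065]))"
```

```text
t: 21.95
tcp_pos: [0.5055, 0.1923, 0.1973]
eef_rot: [0.561, 0.793, 0.195, 0.136]
wrist_force: [2.0, 1.6, -1.5]
width: 0.0091
gripper_force: 59.3
 Fy 2.50 Fz 0.62 Mx -0.838 My 0.038 Mz -0.076 lever 0.335 tilt 0.4811 TCP [0.5055 0.1923 0.1973] t 22.2
toolF [0.48 2.42 0.83] toolM [-0.303 -0.023 -0.074]
rot [ 0.      0.0004 -0.0071] d [0.0013 0.0004 0.0019] F [2.2 1.3 0.4] M [ 0.05 -0.3   0.05] w 0.0093 t 22.25
[[126 123 123 119 117 114 111 110 106 105 104 103 102  99  91  76  71  63  53  42  24   8   0   0   0  14  44  62]
 [116 116 117 110 109 106 106 105 103 102  97  90  83  75  64  53  47  46  44  38  22   9   3   3   1   5  29  43]
 [ 98 110 108 105 106 104 102  99  89  84  74  63  58  49  46  44  43  45  44  40  25  11   3   3   6   3  21  40]
 [ 67  94 102 103 102  90  83  74  64  55  51  50  49  46  46  45  46  46  46  40  25   6   4   3   3   7  15  38]
 [ 35  63  80  83  75  59  49  40  36  39  53  58  59  57  53  47  47  46  47  41  25  12   3   7   5   0  12  37]
 [ 11  28  44  43  39  29  21  18  20  35  56  66  66  66  59  49  45  47  47  40  24   5   5   3   5   6   8  31]
[... 400 characters left out ...]
 49  47  45  45  45  48  46  31  12   8   7   8   1  11  43]
 [ 50  34  12   2   9  24  48  60  60  57  51  46  47  45  46  46  47  46  47  43  30  14   8   6   3   7   7  26]
 [ 28  16   8   2   1  18  46  56  53  49  48  46  46  49  47  45  46  39  32  29  21  12   4   6   6   7  12  29]]
[[ 0 -5 -6 -6 -6 -5 -6 -6 -6 -5 -5 -2 -2 -2]
 [-3 -5 -7 -5 -6 -6 -4 -5 -4 -2 -1 -1 -2  0]
 [-4 -5 -5 -6 -5  0  0  4  4  7  3  1 -1  0]
 [-1 -2 -2  1  3  8 14 18 16 13  5  2  2  1]
 [ 1  0  3  7 14 24 23 22 18 12  5  3  2  0]
 [-2  0  0  6 19 19 18 15 14  9  4  2  0  0]
 [ 2  0 -1 -2  9 14 14 12  8  4  0  2 -1 -1]
 [ 2  0  1 -2  4  8  9  6  2  2  2 -3 -1 -1]]
spec face pt [0.53159001 0.20172982 0.13848434]
```

```bash
python3 nudge.py '[-0.002, 0, -0.003, -0.0008, 0.001, 0.0006, 0.004, -0.002, 0, -0.003, -0.0008, 0.001, 0.0006, 0.004, -0.002, 0, -0.003, -0.0008, -0.0005, 0.0006, 0.004, -0.002, 0, -0.003, -0.0008, -0.0015, 0.0006, 0.004, -0.002, 0, -0.003, -0.0008, -0.0015, 0.0006, 0.004, -0.002, 0, -0.003, -0.0008, -0.0015, 0.0006, 0.004]'>/dev/null; python3 -c "
from h import *
lev();st(.481)
q=robot.read_state();R=Ro.from_quat(q['eef_rot']);print('spec face pt',q['tcp_pos']+R.apply([0,-.0025,.065]))"
```

```text
Fy 5.80 Fz 3.97 Mx -1.615 My 0.151 Mz -0.007 lever 0.278 tilt 0.4844 TCP [0.5053 0.1913 0.1964] t 23.35
toolF [0.46 4.96 4.52] toolM [-1.053  0.135  0.025]
rot [ 0.0033  0.0005 -0.0041] d [0.0022 0.0013 0.0013] F [ 6.   2.6 -1.7] M [ 0.48 -0.95  0.04] w 0.009 t 23.4
spec face pt [0.53168415 0.20083958 0.13767992]
```

```bash
python3 nudge.py '[0, 0, 0, 0, 0, 0.0008, 0.004, 0, 0, 0, 0, 0, 0.0008, 0.004, 0, 0, 0, 0, 0, 0.0008, 0.004, 0, 0, 0, 0, 0, 0.0008, 0.004, 0, 0, 0, 0, 0, 0.0008, 0.004, 0, 0, 0, 0, 0, 0.0008, 0.004, 0, 0, 0, 0, 0, 0.0008, 0.004]'>/dev/null; python3 -c "
from h import *
lev()
q=robot.read_state();R=Ro.from_quat(q['eef_rot']);print('spec face pt',q['tcp_pos']+R.apply([0,-.0025,.065]))
s=robot.snapshot('side');t=robot.snapshot('top');a=cv2.imread('pics/side0.png')
g=cv2.cvtColor(s,6);print(g[128:134,186:198]);print(cv2.cvtColor(a,6)[128:134,186:198])
cv2.imwrite('pics/g.png',np.hstack([cv2.resize(s[90:170,155:235],(400,400),interpolation=2),cv2.resize(t[180:240,130:190],(400,400),interpolation=2)]))"
```

```text
Fy 6.66 Fz -0.82 Mx -1.767 My 0.095 Mz 0.002 lever 0.266 tilt 0.4845 TCP [0.5056 0.1914 0.1959] t 24.525
spec face pt [0.53199726 0.20089376 0.13716227]
[[ 55 119 121  55  23  16  15  14  14  17  18  18]
 [ 45 103 151 122  78  39  15  12  15  17  18  18]
 [ 43 100 155 155 150  97  55  23  13  14  13  16]
 [ 35  82 156 155 156 152 122  80  37  15  14  14]
 [ 28  70 155 155 156 155 156 150  97  54  13  15]
 [ 29  67 147 155 155 155 155 155 152 121  71  24]]
[[ 51 113 113  52  21  13  13  16  21  22  23  23]
 [ 42  98 143 115  75  36  13  13  14  16  21  24]
 [ 40  95 147 147 142  91  51  19  12  15  14  20]
 [ 33  77 146 147 148 144 116  75  36  14  12  13]
 [ 27  66 148 147 147 147 147 141  92  51  14  14]
 [ 26  62 140 146 147 147 147 148 145 115  67  21]]
```

View pics/g.png

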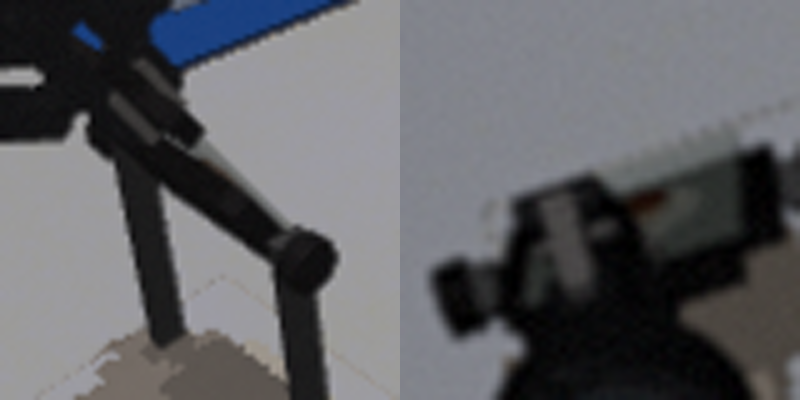

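The side view shows the plate flat on the panel, with the stage's outline unchanged pixel for pixel. The top view shows the specimen over the window at about (645,203) in the crop. The push is steady at about 6.7 N with balanced moments. Handing in.

```bash
python3 -c "
from cell import robot
print(robot.finish_job())"
```

```text
the job is handed in; nothing more can be done
None
```

I handed the job in at about 24.6 s: the plate is still gripped and held flush on the stage face with a steady push of about 6.7 N, specimen centred over the window to about 1 mm by my measurements; the stage outline has not moved, and I touched neither the small plates, the bottle nor the eyepiece.

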